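# Clear the way and swing the tin cupboard door back to its doorstop

## Robot

A 7-joint arm with a two-finger parallel gripper is mounted at the origin on the work surface. World frame = base frame: x ahead of the robot, y to its left, z up, the work surface at z = 0. Lengths are in mm, angles in rad, forces in N, time in s.
With the tool pointing down it reaches from about 400 to 850 mm from the base axis. Payload 10.4 kg.
Tool frame: the origin (TCP) lies at the very end of the fingers, on their centre line; the grasp point (between the pads) lies arm.hold_point_z behind it (arm.hold_point_z is the distance from the TCP to the grasp point, in mm); z points along the fingers, y is the line along which they close (so a half turn about z gives the same grasp; the last joint's range is limited). The gripper opens to 85 mm and grips with 20 to 120 N. Pads are 22 mm wide; open, the fingers measure 114 mm over their backs; the gripper's body (76 mm by 85 mm) begins 54 mm behind the grasp point. The pads swing forward as they close: fully open they stand 13 mm farther back than shut.
Start: joints at [-1.322, 0.332, -0.065, 1.46, 0.022, 1.35, -0.088], TCP at [167.777, 602.081, 231.338] pointing down, gripper open.
Joint ranges: [-2.6, 2.6], [-0.5, 2.12], [-1.47, 1.34], [0.16, 2.42], [-1.27, 4.41], [0.06, 2.06], [-2.6, 2.6]. Speed limits (rad/s): [2.22, 2.22, 2.79, 2.79, 3.14, 3.14, 3.14].

## Interface

Orientations are given as a unit quaternion [x, y, z, w].
In Python, from bench import observe, optics, order, arm gives the robot as it stands.
- The arm moves only by the tool play_rows, never from a script. Its argument "plan" is a list of rows, each an object with "offset": the shift along the world's x, y, z as a fraction of full scale, a list of three; "turn": the turn, a rotation vector about the world's x, y, z as a fraction of full scale, a list of three. A call has exactly 8 rows; each row is the pose to reach, as a shift and turn from the pose commanded when the call began; what a row does not reach only later rows make up. Full scale, the value 1, is 10 cm for a shift and pi/2 rad for a turn. A row lasts 1/10 s, in which the tool goes at most 50 mm and 8.59 degrees, less where a joint would pass 70% of its speed; a pose out of reach is approached as far as the arm can. A call with a number of a shift or a turn outside -1 to 1 is refused whole. A call with a gripper value outside its range is refused whole. "claw" is the opening, from 0 (shut) to 1 (fully open), set as the call begins (left out, the last holds). The fingers move at their own pace and stop on an object; "newtons" is the grip in N (left out, the last holds). Time passes only in rows, so rows that repeat a pose let the fingers close, or fill a call up. It gives the time, the measured TCP pose, the force, the opening and the grip force at its end, in the units of the state.
- observe(): the state, without advancing time (a new reading comes with each control period).
- optics.capture(name): name is "side" or "top" or "wrist"; returns a dict with "pixels" (400x640x3 uint8, red, green, blue), "camera_matrix" (3x3 intrinsics, pixels), "distortion" ([k1, k2, p1, p2, k3] as OpenCV has them; the pictures are not rectified), "rvec" (rotation vector, rad) and "tvec" (3), from world to camera coordinates, as OpenCV has them; the wrist camera has in their place "mount" (4x4, takes a point from camera to tool coordinates, whose origin is the TCP and whose axes are the flange's). Camera axes: x right, y down, z forward; pixel columns grow to the right and rows downward; lengths in mm; the calibration is good to about 2 mm. A picture is of the moment at which its call begins: read the wrist's pose just before it. There is no depth.
- order.close_job(): hands the job in; it is judged then, once.
The state is a dict: "clock": time; "q": joint angles; "joint_vel": joint speeds; "tau": joint torques, N m; "tool_pos": TCP position; "ee_rot": TCP orientation; "ft_force": force on the tool from outside, world axes, zero at the start; "moment": the same for the moment, N m; "finger_gap": finger opening in mm; "grasp_force": force on a finger pad.
Only numpy, scipy, OpenCV 4.12 (cv2) and the standard library are available. Lean on these libraries where they do the work, as an engineer would, in place of code of your own. Each camera call takes 0.05 s, during which the arm holds its last target. There are 200 camera calls.

## Task

One of the three vessels (lota, bottle or cup) stands in the path of the tin cupboard's door: set that one gently upright on a free part of the steel rack, beside the soap tray. Then swing the door open by its brass pull until it just touches the iron doorstop weight, without shoving the weight, and leave it resting open there. Leave everything else where it stands.

Things in the scene. Friction and masses are not known exactly. Their poses are not given: they have to be found in the camera images.
- cupboard: fixed tin cupboard, 200 deep (x) x 280 wide (y) x 250 mm high, green; origin at the centre of its underside. Its open front is the plane x = -100 mm in its own frame (its -x faces the robot)
- door (a joint): opening angle of the aluminium-coloured tin door, rad: 0 closed, growing as the free edge swings out towards the robot; may start slightly ajar; the hinge itself could go to 2.0, but the weight stops it before (at 1.45 to 1.9). The hinge is a little stiff and the door stays where it is left
- door_hinge (a point): point on the vertical hinge axis at table height, at the cupboard's left front edge (x -100, y +130 mm in the cupboard's frame). It turns with the door: the door panel runs from it along its own -y for 260 mm, from z = 30 to 250 mm above the table, 10 mm thick; the outer face is the plane x = -10 mm and looks along -x of this frame
- pull (a point): horizontal brass bar handle on the door, 100 mm long (along its y) and 14 mm in diameter; this point lies at the bar's middle, 235 mm above the table, 45 mm off the door's outer face (38 mm free gap behind the bar), 185 mm from the hinge axis along the door; two 12 mm stems at its ends join it to the door; nothing in front of it or above it. Turns with the door, its -x points away from the door
- lota: stainless water pot, 115 mm high, round: belly 92 mm in diameter at 25 to 45 mm height, straight neck 60 mm in diameter from 70 to 108 mm height, rim 66 mm, wall 4 mm, open top; origin at the centre of its underside, z up; about 0.35 kg
- bottle: green glass bottle, 175 mm high: body 66 mm in diameter up to 105 mm, shoulder to a 30 mm neck at 133 mm, white twist cap 36 mm in diameter from 145 to 175 mm; origin at the centre of its underside, z up; about 0.4 kg
- cup: blue plastic tumbler, 100 mm high, rim 66 mm in diameter, slightly narrower at the foot, wall 4 mm, open top; origin at the centre of its underside, z up; about 0.14 kg
- weight: dark cast-iron doorstop weight, round, 100 mm in diameter and 70 mm high, about 4 kg, standing loose on the table in front of the hinge; origin at the centre of its underside. Not to be moved
- rack: fixed low steel rack, board 240 (its x) x 160 mm (its y), board top 60 mm above the table; origin at table height under the board's centre
- rack_spot (a point): middle of the free (near) part of the rack's board, on its top surface; axes as the rack's; free space about 125 x 160 mm
- soap_tray: red ceramic soap tray with a white soap, 80 (x) x 115 (y) x 30 mm high, on the far half of the rack; origin at the centre of its underside
- comb: orange comb lying on the table, 38 (x) x 160 (y) x 8 mm; origin under its middle; the door passes over it without touching
- brush: scrubbing brush lying on the table, 50 (x) x 150 (y) x 38 mm; origin under its middle; the door passes over it without touching
Mind the look-alikes: they are no part of the job. Several things have the shape of the cup; the one meant has the colours described above.

How it is judged (in metres and radians):
On the way, in this order (a step that is already met when the one before it is completed fails the run):
1. a vessel stands upright on the rack, let go (((x of lota in the frame of rack between -0.115 and 0.115 m and y of lota in the frame of rack between -0.075 and 0.075 m and height (world z) of lota between 0.055 and 0.066 m and angle between lota's own z axis and vertical below 0.1 rad) or (x of bottle in the frame of rack between -0.115 and 0.115 m and y of bottle in the frame of rack between -0.075 and 0.075 m and height (world z) of bottle between 0.055 and 0.066 m and angle between bottle's own z axis and vertical below 0.1 rad) or (x of cup in the frame of rack between -0.115 and 0.115 m and y of cup in the frame of rack between -0.075 and 0.075 m and height (world z) of cup between 0.055 and 0.066 m and angle between cup's own z axis and vertical below 0.1 rad)) and contact force between the fingers and lota below 0.2 N and contact force between the fingers and bottle below 0.2 N and contact force between the fingers and cup below 0.2 N), for 0.1 s.
2. the door is swung past 0.7 rad with the fingers on its brass pull (value of joint door above 0.7 rad and contact force between the fingers and cupboard above 0.3 N and distance between the grasp point and pull below 0.07 m), for 0.1 s.
3. the door touches the weight (more than 0.3 N, outer face within 15 mm) (x of weight in the frame of door_hinge above -0.075 m and contact force between weight and cupboard above 0.3 N), for 0.05 s.
At the end, for the whole second after the job is handed in: Door at rest, outer face within 15 mm of the weight; the vessel that was in the way upright (0.1 rad) and at rest on the rack, centre 5 mm inside its board; weight, other two vessels, soap tray, comb and brush within 15 mm of their starts (x of weight in the frame of door_hinge above -0.075 m and velocity of joint door between -0.05 and 0.05 rad/s and value of joint door above 1.3 rad and distance of weight from where it was at the start of the episode below 0.015 m and ((x of lota in the frame of rack between -0.115 and 0.115 m and y of lota in the frame of rack between -0.075 and 0.075 m and height (world z) of lota between 0.055 and 0.066 m and angle between lota's own z axis and vertical below 0.1 rad) or (x of bottle in the frame of rack between -0.115 and 0.115 m and y of bottle in the frame of rack between -0.075 and 0.075 m and height (world z) of bottle between 0.055 and 0.066 m and angle between bottle's own z axis and vertical below 0.1 rad) or (x of cup in the frame of rack between -0.115 and 0.115 m and y of cup in the frame of rack between -0.075 and 0.075 m and height (world z) of cup between 0.055 and 0.066 m and angle between cup's own z axis and vertical below 0.1 rad)) and (distance of lota from where it was at the start of the episode below 0.015 m or (x of lota in the frame of rack between -0.115 and 0.115 m and y of lota in the frame of rack between -0.075 and 0.075 m and height (world z) of lota between 0.055 and 0.066 m and angle between lota's own z axis and vertical below 0.1 rad)) and (distance of bottle from where it was at the start of the episode below 0.015 m or (x of bottle in the frame of rack between -0.115 and 0.115 m and y of bottle in the frame of rack between -0.075 and 0.075 m and height (world z) of bottle between 0.055 and 0.066 m and angle between bottle's own z axis and vertical below 0.1 rad)) and (distance of cup from where it was at the start of the episode below 0.015 m or (x of cup in the frame of rack between -0.115 and 0.115 m and y of cup in the frame of rack between -0.075 and 0.075 m and height (world z) of cup between 0.055 and 0.066 m and angle between cup's own z axis and vertical below 0.1 rad)) and linear speed of each of lota, bottle, cup below 0.02 m/s); the robot touches nothing.
It fails at once if the doorstop weight shoved more than 15 mm (distance of weight from where it was at the start of the episode above 0.015 m).
It fails at once if soap tray, comb or brush moved more than 15 mm (distance of any of soap_tray, comb, brush from where it was at the start of the episode above 0.015 m).
It fails at once if a vessel tipped more than 0.6 rad (angle between any of lota, bottle, cup's own z axis and vertical above 0.6 rad).
It fails at once if more than one vessel taken off the table (height (world z) of each of lota, bottle above 0.04 m or height (world z) of each of lota, cup above 0.04 m or height (world z) of each of bottle, cup above 0.04 m).
It fails at once if a vessel dropped or slammed on the rack (over 60 N) (contact force between any of lota, bottle, cup and rack above 60 N).
It also fails if it takes over 61 s, if anything falls off the work surface, if the arm or the gripper's body presses on something with over 40 N, if the wrist force passes 120 N, or if a joint passes its speed limit or range.

## Working session

There is one attempt and no reset: what is moved stays moved. The work goes in short steps, Python scripts to look and compute and a tool call to move; the robot and the scene stay as the last step left them, time stands still between calls to the robot, and variables do not carry over. Pictures are saved under pics/ and viewed, at most 10 in all, crops included, and the job is handed in when it is done.

Besides the shell and the picture viewer there is one more tool, called after "Call:" as name(argument=value, ...) on one line, values as JSON. play_rows: Moves the arm, as the interface text tells. Its arguments: {"type":"object","properties":{"plan":{"type":"array","items":{"type":"object","properties":{"offset":{"type":"array","items":{"type":"number","minimum":-1,"maximum":1}},"turn":{"type":"array","items":{"type":"number","minimum":-1,"maximum":1}}}}},"claw":{"type":"number"},"newtons":{"type":"number"}},"required":["plan"]}

```bash
mkdir -p pics; ls
python3 - <<'E'
from bench import observe, optics, order, arm
import cv2, json
print(observe()); print([a for a in dir(arm) if a[0]!='_'], arm.hold_point_z)
for n in ("side","top"):
    d=optics.capture(n); cv2.imwrite(f"pics/{n}0.png",d["pixels"][:,:,::-1])
    print({k:v for k,v in d.items() if k!="pixels"})
E
```

```text
pics
{'clock': 0.0, 'q': array([-1.32162252,  0.33285451, -0.06472731,  1.46093849,  0.02159327,
        1.34988455, -0.08849195]), 'joint_vel': array([-0.00142493,  0.00082285,  0.00025112,  0.00069435, -0.00036861,
       -0.00104971,  0.00167492]), 'tau': array([ 1.48065078e-04, -6.25434351e+01,  4.93089901e-02, -3.91616321e+01,
        1.62576092e-02,  9.57828888e-03, -8.63642811e-06]), 'tool_pos': array([167.6629404 , 601.70767588, 230.52818438]), 'ee_rot': array([ 1.35442648e-01,  9.90784945e-01, -6.91260630e-04, -6.98606658e-05]), 'ft_force': array([-0.43522677,  0.03470148, -0.01339509]), 'moment': array([ 0.04501022, -0.04905465,  0.02721138]), 'grasp_force': 0.0, 'finger_gap': 85.57789594819421}
['IKError', 'hold_point_z'] 18.700000000000003
{'camera_matrix': array([[455.91902183,   0.        , 319.7846822 ],
       [  0.        , 455.91902183, 200.66502872],
       [  0.        ,   0.        ,   1.        ]]), 'distortion': array([-0.07577643,  0.        ,  0.        ,  0.        ,  0.        ]), 'rvec': array([ 0.17232646, -2.79784218,  1.26872048]), 'tvec': array([ 567.79720126,  134.72268842, 1465.69036559])}
{'camera_matrix': array([[472.24255213,   0.        , 328.52960512],
       [  0.        , 472.24255213, 198.6862344 ],
       [  0.        ,   0.        ,   1.        ]]), 'distortion': array([-0.12465223,  0.        ,  0.        ,  0.        ,  0.        ]), 'rvec': array([ 2.18087906, -2.1845115 ,  0.07585323]), 'tvec': array([  46.07190241,  579.94268537, 1275.87072724])}
```

View pics/side0.png

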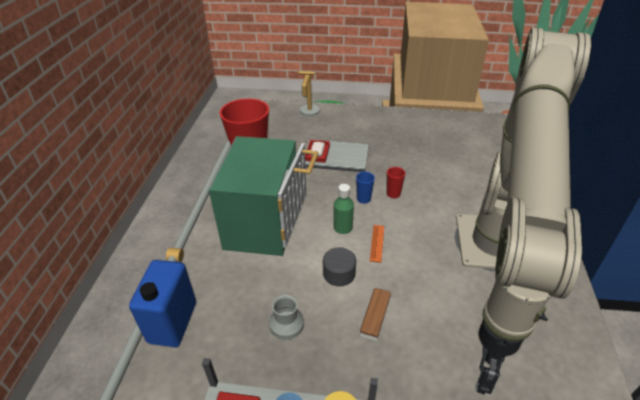

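View pics/top0.png

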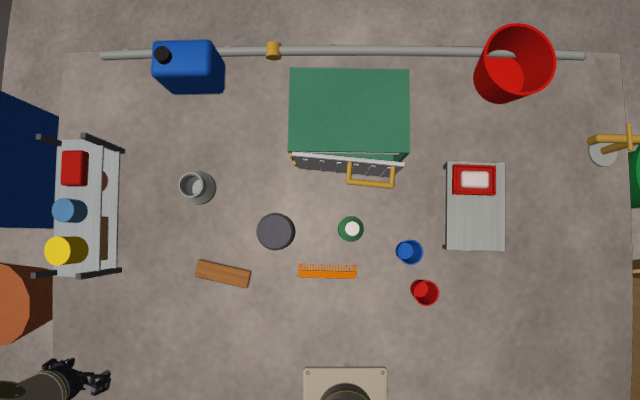

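The side view shows the bottle at (343,210), the blue cup (365,187), a red look-alike cup (395,183), the lota (287,315), the weight (340,266), the door pull (308,158), and the rack with its tray (335,153). In the top view the same things are: bottle cap (351,229), blue cup (408,251), red cup (425,292), lota (197,187), weight (275,231), pull (371,180), rack (475,207) and tray (474,180). The second shelf at the left, with the red, blue and yellow items, is a decoy.

The bottle looks like the vessel in the door's path, so I'll measure to confirm.

```bash
cat > h.py <<'E'
import numpy as np, cv2
from bench import observe, optics, order, arm
def cast(d,uv,z):
    """pixels -> world points on plane z"""
    uv=np.asarray(uv,float).reshape(-1,1,2)
    n=cv2.undistortPoints(uv,d["camera_matrix"],d["distortion"]).reshape(-1,2)
    R=cv2.Rodrigues(d["rvec"])[0]; c=-R.T@d["tvec"]
    r=np.c_[n,np.ones(len(n))]@R
    return c+r*((z-c[2])/r[:,2])[:,None]
def blob(d,lo,hi,box):
    x0,y0,x1,y1=box
    hsv=cv2.cvtColor(d["pixels"],cv2.COLOR_RGB2HSV)[y0:y1,x0:x1]
    m=cv2.inRange(hsv,np.array(lo),np.array(hi))
    cs=cv2.findContours(m,cv2.RETR_EXTERNAL,cv2.CHAIN_APPROX_NONE)[0]
    return max(cs,key=cv2.contourArea)+np.array([x0,y0])
def rect(c): return cv2.boxPoints(cv2.minAreaRect(c.astype(np.float32)))
def circ(c): return np.array(cv2.fitEllipse(c)[0])
E
python3 - <<'E'
from h import *
np.set_printoptions(precision=1,suppress=True)
d=optics.capture("top")
cap=blob(d,(0,0,190),(180,60,255),(335,210,370,250)); print("cap",circ(cap),cast(d,circ(cap),175))
w=blob(d,(0,0,30),(180,90,95),(250,205,300,255)); print("weight",circ(w),cv2.contourArea(w),cast(d,circ(w),70))
cu=blob(d,(105,120,60),(125,255,255),(390,230,430,275)); print("cup",circ(cu),cast(d,circ(cu),90))
g=blob(d,(60,90,60),(95,255,255),(280,60,420,160)); r=rect(g); print("cupboard top",r); print(cast(d,r,250))
p=blob(d,(15,120,120),(28,255,255),(335,155,405,195)); print("pull",rect(p)); print(cast(d,rect(p),235))
t=blob(d,(0,120,80),(8,255,255),(440,150,510,210)); print("tray",cast(d,rect(t),85))
k=blob(d,(0,0,120),(180,60,255),(425,150,520,265)); print("rack",cv2.contourArea(k),rect(k)); print(cast(d,rect(k),60))
im=d["pixels"][130:310,240:520,::-1]
a=cv2.resize(im,None,fx=2.8,fy=2.8,interpolation=cv2.INTER_CUBIC)
cv2.imwrite("pics/crop.png",a)
E
```

```text
cap [351.7 228.1] [[497.6 -11.2 175. ]]
weight [275.5 231.3] 1049.5 [[490.6 184.8  70. ]]
cup [409.2 251.6] [[ 437. -164.   90.]]
cupboard top [[287.9 158. ]
 [288.8  67.7]
 [408.9  69. ]
 [407.9 159.3]]
[[ 656.5  136.9  250. ]
 [ 870.   136.5  250. ]
 [ 866.9 -144.   250. ]
 [ 653.1 -137.1  250. ]]
pull [[344.8 183.6]
 [346.8 161.6]
 [395.  166.1]
 [393.  188.1]]
[[ 599.1    7.1  235. ]
 [ 650.1    2.1  235. ]
 [ 639.6 -109.3  235. ]
 [ 588.5 -103.9  235. ]]
tray [[ 666.9 -282.2   85. ]
 [ 667.3 -399.2   85. ]
 [ 587.  -396.7   85. ]
 [ 587.2 -280.3   85. ]]
rack 10715.0 [[425. 264.]
 [425. 150.]
 [519. 150.]
 [519. 264.]]
[[ 402.8 -211.    60. ]
 [ 708.6 -215.7   60. ]
 [ 710.2 -477.7   60. ]
 [ 399.6 -468.5   60. ]]
```

View pics/crop.png

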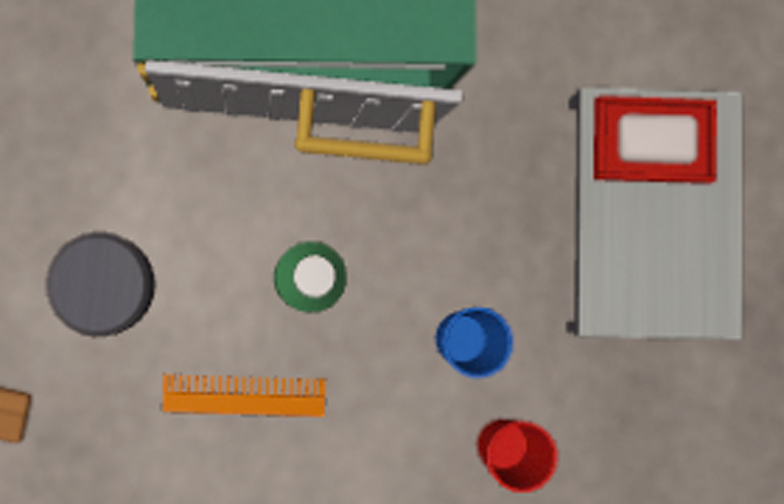

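The crop confirms the choice. The green bottle with the white cap (top view 351,229) stands between the ajar door and the robot, inside the door's sweep. The blue cup (408,251) lies outside it, and the red cup (425,292) is the look-alike. Next I'll get the rack corners and the door geometry.

Run:
```python
from h import *
np.set_printoptions(precision=1,suppress=True)
d=optics.capture("top")
c=np.array([[580,90],[742,93],[742,338],[578,335]])/2.8+[240,130]-0.3
k=cast(d,c,60); print("rack",k,k.mean(0))
e=cast(d,np.array([[148,65],[462,95]])/2.8+[240,130]-.3,250); print("door top",e)
print("bar ends outer",cast(d,np.array([[296,150],[431,162]])/2.8+[240,130]-.3,235))
h=np.array([671.5,128.5]); b=np.array([497.6,-11.2])-h; cu=np.array([437,-164])-h
print("dist from hinge bottle,cup",np.hypot(*b),np.hypot(*cu), "door edge 260 / bar corner",np.hypot(235,62))
s=optics.capture("side")
m=blob(s,(0,0,180),(180,70,255),(333,180,357,198)); u=cv2.minAreaRect(m)[0]; print("cap side",u,cast(s,u,163))
```

```text
rack [[ 676.4 -274.7   60. ]
 [ 674.1 -435.6   60. ]
 [ 436.7 -429.1   60. ]
 [ 441.2 -268.3   60. ]] [ 557.1 -351.9   60. ]
door top [[ 668.2  126.3  250. ]
 [ 643.2 -129.5  250. ]]
bar ends outer [[ 599.9    5.5  235. ]
 [ 589.8 -105.4  235. ]]
dist from hinge bottle,cup 223.0634438898494 374.89531872244015 door edge 260 / bar corner 243.04114877937852
cap side (344.0, 187.5) [[497.1 -24.4 163. ]]
```

Call:
play_rows(plan=[{"offset": [0.07,-0.12,0],"turn": [0,0,-0.019]},{"offset": [0.14,-0.25,0],"turn": [0,0,-0.037]},{"offset": [0.21,-0.37,0],"turn": [0,0,-0.056]},{"offset": [0.28,-0.5,0],"turn": [0,0,-0.074]},{"offset": [0.34,-0.62,0],"turn": [0,0,-0.093]},{"offset": [0.41,-0.75,0],"turn": [0,0,-0.111]},{"offset": [0.48,-0.87,0],"turn": [0,0,-0.13]},{"offset": [0.55,-1,0],"turn": [0,0,-0.148]}], claw=1, newtons=40)

```text
clock: 1.05
tool_pos: [223.3, 501.1, 231.4]
ee_rot: [0.251, 0.968, 0.0, -0.0]
ft_force: [-0.4, -0.5, 0.0]
finger_gap: 85.3
grasp_force: 0.0
```

Call:
play_rows(plan=[{"offset": [0.07,-0.12,0],"turn": [0,0,-0.019]},{"offset": [0.14,-0.25,0],"turn": [0,0,-0.037]},{"offset": [0.21,-0.37,0],"turn": [0,0,-0.056]},{"offset": [0.28,-0.5,0],"turn": [0,0,-0.074]},{"offset": [0.34,-0.62,0],"turn": [0,0,-0.093]},{"offset": [0.41,-0.75,0],"turn": [0,0,-0.111]},{"offset": [0.48,-0.87,0],"turn": [0,0,-0.13]},{"offset": [0.55,-1,0],"turn": [0,0,-0.148]}])

```text
clock: 1.85
tool_pos: [278.3, 401.1, 231.3]
ee_rot: [0.361, 0.932, 0.0, -0.0]
ft_force: [0.0, -0.7, -0.5]
finger_gap: 85.3
grasp_force: 0.0
```

Call:
play_rows(plan=[{"offset": [0.07,-0.12,0],"turn": [0,0,-0.019]},{"offset": [0.14,-0.25,0],"turn": [0,0,-0.037]},{"offset": [0.21,-0.37,0],"turn": [0,0,-0.056]},{"offset": [0.28,-0.5,0],"turn": [0,0,-0.074]},{"offset": [0.34,-0.62,0],"turn": [0,0,-0.093]},{"offset": [0.41,-0.75,0],"turn": [0,0,-0.111]},{"offset": [0.48,-0.87,0],"turn": [0,0,-0.13]},{"offset": [0.55,-1,0],"turn": [0,0,-0.148]}])

```text
clock: 2.65
tool_pos: [333.3, 301.1, 231.4]
ee_rot: [0.467, 0.884, 0.0, -0.0]
ft_force: [0.6, 0.0, 0.4]
finger_gap: 85.3
grasp_force: 0.0
```

Tracking is precise. I'll carry on, and stop at y = 21 to look with the wrist camera before descending.

Call:
play_rows(plan=[{"offset": [0.07,-0.12,0],"turn": [0,0,-0.019]},{"offset": [0.14,-0.25,0],"turn": [0,0,-0.037]},{"offset": [0.21,-0.37,0],"turn": [0,0,-0.056]},{"offset": [0.28,-0.5,0],"turn": [0,0,-0.074]},{"offset": [0.34,-0.62,0],"turn": [0,0,-0.093]},{"offset": [0.41,-0.75,0],"turn": [0,0,-0.111]},{"offset": [0.48,-0.87,0],"turn": [0,0,-0.13]},{"offset": [0.55,-1,0],"turn": [0,0,-0.148]}])

```text
clock: 3.45
tool_pos: [388.3, 201.1, 231.3]
ee_rot: [0.566, 0.824, 0.0, 0.0]
ft_force: [-0.5, 0.0, 0.4]
finger_gap: 85.3
grasp_force: 0.0
```

Call:
play_rows(plan=[{"offset": [0.07,-0.12,0],"turn": [0,0,-0.019]},{"offset": [0.14,-0.25,0],"turn": [0,0,-0.037]},{"offset": [0.21,-0.37,0],"turn": [0,0,-0.056]},{"offset": [0.28,-0.5,0],"turn": [0,0,-0.074]},{"offset": [0.34,-0.62,0],"turn": [0,0,-0.093]},{"offset": [0.41,-0.75,0],"turn": [0,0,-0.111]},{"offset": [0.48,-0.87,0],"turn": [0,0,-0.13]},{"offset": [0.55,-1,0],"turn": [0,0,-0.148]}])

```text
clock: 4.25
tool_pos: [443.3, 101.1, 231.3]
ee_rot: [0.658, 0.753, 0.0, 0.0]
ft_force: [0.3, -0.8, 0.9]
finger_gap: 85.4
grasp_force: 0.0
```

Call:
play_rows(plan=[{"offset": [0.07,-0.12,0],"turn": [0,0,-0.019]},{"offset": [0.14,-0.25,0],"turn": [0,0,-0.037]},{"offset": [0.21,-0.37,0],"turn": [0,0,-0.056]},{"offset": [0.28,-0.5,0],"turn": [0,0,-0.074]},{"offset": [0.34,-0.62,0],"turn": [0,0,-0.093]},{"offset": [0.41,-0.75,0],"turn": [0,0,-0.111]},{"offset": [0.48,-0.87,0],"turn": [0,0,-0.13]},{"offset": [0.54,-1,0],"turn": [0,0,-0.148]}])

```text
clock: 5.05
tool_pos: [497.4, 1.2, 231.3]
ee_rot: [0.741, 0.672, 0.0, 0.0]
ft_force: [-0.1, 0.9, -0.2]
finger_gap: 85.3
grasp_force: 0.0
```

Run:
```python
from h import *
from scipy.spatial.transform import Rotation as Ro
np.set_printoptions(precision=2,suppress=True)
o=observe(); d=optics.capture("wrist"); cv2.imwrite("pics/w1.png",d["pixels"][:,:,::-1])
T=np.eye(4); T[:3,:3]=Ro.from_quat(o["ee_rot"]).as_matrix(); T[:3,3]=o["tool_pos"]
C=np.linalg.inv(T@d["mount"]); d["rvec"]=cv2.Rodrigues(C[:3,:3])[0]; d["tvec"]=C[:3,3]
print(o["tool_pos"],o["q"],T[:3,1])
hsv=cv2.cvtColor(d["pixels"],cv2.COLOR_RGB2HSV); m=cv2.inRange(hsv,(0,0,185),(180,45,255))
for c in cv2.findContours(m,0,1)[0]:
    if cv2.contourArea(c)>300:
        u=cv2.minEnclosingCircle(c); print(cv2.contourArea(c),u,cast(d,u[0],175))
```

```text
[497.38   1.16 231.33] [-0.66  0.03  0.59  1.82 -0.02  1.3  -0.17] [ 1.  -0.1  0. ]
356.0 ((608.5, 344.0), 44.768951416015625) [[ 735.89 -142.18  175.  ]]
1538.5 ((325.471435546875, 235.94761657714844), 23.552186965942383) [[496.42 -10.59 175.  ]]
```

View pics/w1.png

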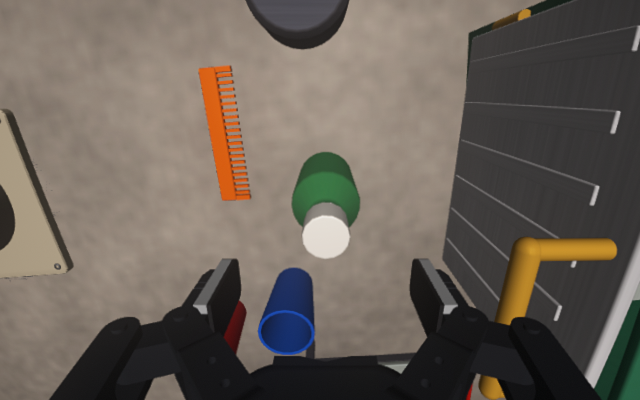

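The wrist view shows the cap at (325,236), between the finger lines, so it sits at about (496.5, -10.8). I'll align, descend and grip.

Call:
play_rows(plan=[{"offset": [0,-0.06,-0.02]},{"offset": [-0.01,-0.12,-0.1]},{"offset": [-0.01,-0.12,-0.25]},{"offset": [-0.01,-0.12,-0.42]},{"offset": [-0.01,-0.12,-0.6]},{"offset": [-0.01,-0.12,-0.75]},{"offset": [-0.01,-0.12,-0.88]},{"offset": [-0.01,-0.12,-0.94]}])

```text
schema error: expected keys offset, turn
```

Call:
play_rows(plan=[{"offset": [0,0,0]},{"offset": [0,0,0]},{"offset": [0,0,0]},{"offset": [0,0,0]},{"offset": [0,0,0]},{"offset": [0,0,0]},{"offset": [0,0,0]},{"offset": [0,0,0]}], claw=0, newtons=45)

```text
schema error: expected keys offset, turn
```

Call:
play_rows(plan=[{"offset": [0,0,0.02]},{"offset": [0,0,0.05]},{"offset": [0,0,0.1]},{"offset": [0,0,0.15]},{"offset": [0,0,0.2]},{"offset": [0,0,0.25]},{"offset": [0,0,0.28]},{"offset": [0,0,0.3]}])

```text
schema error: expected keys offset, turn
```

Call:
play_rows(plan=[{"offset": [0,-0.06,-0.02],"turn": [0,0,0]},{"offset": [-0.01,-0.12,-0.1],"turn": [0,0,0]},{"offset": [-0.01,-0.12,-0.25],"turn": [0,0,0]},{"offset": [-0.01,-0.12,-0.42],"turn": [0,0,0]},{"offset": [-0.01,-0.12,-0.6],"turn": [0,0,0]},{"offset": [-0.01,-0.12,-0.75],"turn": [0,0,0]},{"offset": [-0.01,-0.12,-0.88],"turn": [0,0,0]},{"offset": [-0.01,-0.12,-0.94],"turn": [0,0,0]}])

```text
clock: 5.9
tool_pos: [494.9, -9.8, 135.9]
ee_rot: [0.74, 0.673, -0.001, -0.0]
ft_force: [-0.1, 0.1, -0.8]
finger_gap: 85.4
grasp_force: 0.0
```

Call:
play_rows(plan=[{"offset": [0,0,0],"turn": [0,0,0]},{"offset": [0,0,0],"turn": [0,0,0]},{"offset": [0,0,0],"turn": [0,0,0]},{"offset": [0,0,0],"turn": [0,0,0]},{"offset": [0,0,0],"turn": [0,0,0]},{"offset": [0,0,0],"turn": [0,0,0]},{"offset": [0,0,0],"turn": [0,0,0]},{"offset": [0,0,0],"turn": [0,0,0]}], claw=0, newtons=45)

```text
clock: 6.7
tool_pos: [496.4, -9.9, 138.1]
ee_rot: [0.74, 0.672, 0.001, 0.0]
ft_force: [1.1, -0.0, 5.9]
finger_gap: 35.1
grasp_force: 45.1
```

Call:
play_rows(plan=[{"offset": [0,0,0.02],"turn": [0,0,0]},{"offset": [0,0,0.05],"turn": [0,0,0]},{"offset": [0,0,0.1],"turn": [0,0,0]},{"offset": [0,0,0.15],"turn": [0,0,0]},{"offset": [0,0,0.2],"turn": [0,0,0]},{"offset": [0,0,0.25],"turn": [0,0,0]},{"offset": [0,0,0.28],"turn": [0,0,0]},{"offset": [0,0,0.3],"turn": [0,0,0]}])

```text
clock: 7.5
tool_pos: [495.9, -9.9, 167.7]
ee_rot: [0.74, 0.672, 0.0, 0.0]
ft_force: [0.1, -0.5, -4.4]
finger_gap: 34.8
grasp_force: 45.2
```

The bottle is held (gap 35 mm, about 4 N load). I'll lift it another 100 mm and carry it over the cup to the rack spot near (505,-350).

Call:
play_rows(plan=[{"offset": [0,0,0.1],"turn": [0,0,0]},{"offset": [0,0,0.25],"turn": [0,0,0]},{"offset": [0,0,0.4],"turn": [0,0,0]},{"offset": [0,0,0.55],"turn": [0,0,0]},{"offset": [0,0,0.7],"turn": [0,0,0]},{"offset": [0,0,0.85],"turn": [0,0,0]},{"offset": [0,0,0.95],"turn": [0,0,0]},{"offset": [0,0,1],"turn": [0,0,0]}])

```text
clock: 8.3
tool_pos: [496.1, -10.0, 268.4]
ee_rot: [0.74, 0.672, 0.001, 0.0]
ft_force: [0.5, 0.3, -4.5]
finger_gap: 34.9
grasp_force: 45.6
```

Call:
play_rows(plan=[{"offset": [0,-0.05,0],"turn": [0,0,0]},{"offset": [0,-0.15,0],"turn": [0,0,0]},{"offset": [0,-0.28,0],"turn": [0,0,0]},{"offset": [0,-0.42,0],"turn": [0,0,0]},{"offset": [0,-0.56,0],"turn": [0,0,0]},{"offset": [0,-0.7,0],"turn": [0,0,0]},{"offset": [0,-0.85,0],"turn": [0,0,0]},{"offset": [0,-1,0],"turn": [0,0,0]}])

```text
clock: 9.1
tool_pos: [495.2, -111.9, 266.9]
ee_rot: [0.741, 0.672, -0.0, -0.0]
ft_force: [-1.3, 1.0, -4.6]
finger_gap: 35.2
grasp_force: 45.6
```

Call:
play_rows(plan=[{"offset": [0,-0.12,0],"turn": [0,0,0]},{"offset": [0,-0.25,0],"turn": [0,0,0]},{"offset": [0,-0.37,0],"turn": [0,0,0]},{"offset": [0,-0.5,0],"turn": [0,0,0]},{"offset": [0,-0.62,0],"turn": [0,0,0]},{"offset": [0,-0.75,0],"turn": [0,0,0]},{"offset": [0,-0.87,0],"turn": [0,0,0]},{"offset": [0,-1,0],"turn": [0,0,0]}])

```text
clock: 9.9
tool_pos: [495.6, -210.9, 267.2]
ee_rot: [0.74, 0.672, -0.0, -0.0]
ft_force: [0.3, 0.1, -4.3]
finger_gap: 35.1
grasp_force: 45.6
```

Call:
play_rows(plan=[{"offset": [0.01,-0.12,0],"turn": [0,0,0]},{"offset": [0.02,-0.25,0],"turn": [0,0,0]},{"offset": [0.03,-0.37,0],"turn": [0,0,0]},{"offset": [0.04,-0.5,0],"turn": [0,0,0]},{"offset": [0.05,-0.62,0],"turn": [0,0,0]},{"offset": [0.06,-0.75,0],"turn": [0,0,0]},{"offset": [0.07,-0.87,0],"turn": [0,0,0]},{"offset": [0.08,-1,0],"turn": [0,0,0]}])

```text
clock: 10.7
tool_pos: [503.7, -310.8, 267.1]
ee_rot: [0.74, 0.673, -0.0, -0.0]
ft_force: [-0.0, -0.7, -4.3]
finger_gap: 34.8
grasp_force: 45.6
```

Call:
play_rows(plan=[{"offset": [0,-0.12,0],"turn": [0,0,0]},{"offset": [0,-0.22,0],"turn": [0,0,0]},{"offset": [0,-0.31,0],"turn": [0,0,0]},{"offset": [0,-0.37,0],"turn": [0,0,0]},{"offset": [0,-0.4,0],"turn": [0,0,0]},{"offset": [0,-0.4,0],"turn": [0,0,0]},{"offset": [0,-0.4,0],"turn": [0,0,0]},{"offset": [0,-0.4,0],"turn": [0,0,0]}])

```text
clock: 11.5
tool_pos: [504.0, -349.4, 267.4]
ee_rot: [0.74, 0.673, 0.0, -0.0]
ft_force: [-0.1, -0.1, -4.6]
finger_gap: 35.4
grasp_force: 45.6
```

Run:
```python
from h import *
np.set_printoptions(precision=2,suppress=True)
o=observe(); print(o["tool_pos"],o["q"],o["finger_gap"])
for n in("side",):
    d=optics.capture(n); a=cv2.resize(d["pixels"][80:260,220:480,::-1],None,fx=3,fy=3); cv2.imwrite(f"pics/{n}2.png",a)
```

```text
[ 504.   -349.39  267.36] [-0.11  0.37  0.85  1.48 -0.28  1.42  0.65] 35.405315076488314
```

View pics/side2.png

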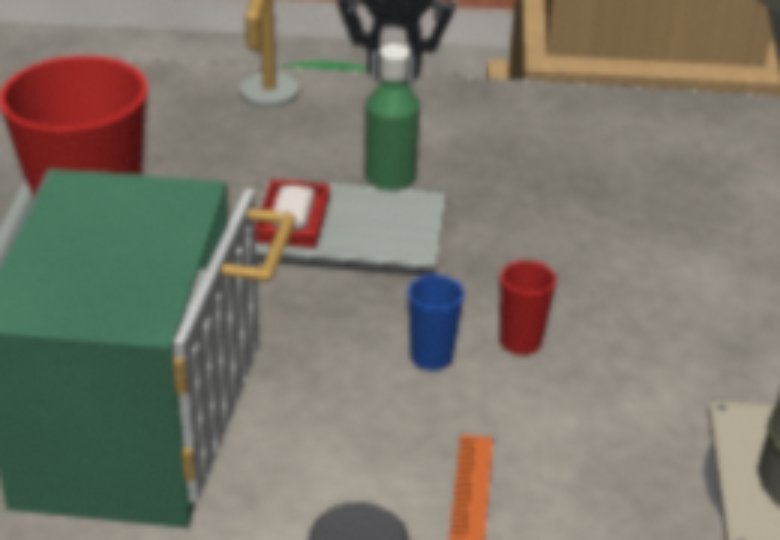

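The bottle hangs upright in the gripper (crop 390,130), above the free part of the rack, clear of the tray (crop 297,210). I'll lower it gently.

Call:
play_rows(plan=[{"offset": [0,0,-0.06],"turn": [0,0,0]},{"offset": [0,0,-0.15],"turn": [0,0,0]},{"offset": [0,0,-0.27],"turn": [0,0,0]},{"offset": [0,0,-0.39],"turn": [0,0,0]},{"offset": [0,0,-0.5],"turn": [0,0,0]},{"offset": [0,0,-0.58],"turn": [0,0,0]},{"offset": [0,0,-0.63],"turn": [0,0,0]},{"offset": [0,0,-0.65],"turn": [0,0,0]}])

```text
clock: 12.35
tool_pos: [503.7, -349.9, 201.8]
ee_rot: [0.74, 0.672, -0.0, -0.0]
ft_force: [-0.3, 1.0, -3.3]
finger_gap: 34.9
grasp_force: 45.6
```

Call:
play_rows(plan=[{"offset": [0,0,-0.005],"turn": [0,0,0]},{"offset": [0,0,-0.01],"turn": [0,0,0]},{"offset": [0,0,-0.015],"turn": [0,0,0]},{"offset": [0,0,-0.02],"turn": [0,0,0]},{"offset": [0,0,-0.025],"turn": [0,0,0]},{"offset": [0,0,-0.03],"turn": [0,0,0]},{"offset": [0,0,-0.035],"turn": [0,0,0]},{"offset": [0,0,-0.04],"turn": [0,0,0]}])

```text
clock: 13.15
tool_pos: [503.8, -349.9, 198.3]
ee_rot: [0.74, 0.672, 0.0, 0.0]
ft_force: [-0.3, 0.5, -3.3]
finger_gap: 34.9
grasp_force: 45.6
```

Call:
play_rows(plan=[{"offset": [0,0,-0.003],"turn": [0,0,0]},{"offset": [0,0,-0.006],"turn": [0,0,0]},{"offset": [0,0,-0.009],"turn": [0,0,0]},{"offset": [0,0,-0.012],"turn": [0,0,0]},{"offset": [0,0,-0.015],"turn": [0,0,0]},{"offset": [0,0,-0.015],"turn": [0,0,0]},{"offset": [0,0,-0.015],"turn": [0,0,0]},{"offset": [0,0,-0.015],"turn": [0,0,0]}])

```text
clock: 13.95
tool_pos: [504.1, -350.2, 198.1]
ee_rot: [0.74, 0.672, 0.0, 0.001]
ft_force: [-2.0, 2.0, 9.1]
finger_gap: 35.1
grasp_force: 46.8
```

It's seated, with about 13 N on the rack. I'll release and then rise.

Call:
play_rows(plan=[{"offset": [0,0,0],"turn": [0,0,0]},{"offset": [0,0,0],"turn": [0,0,0]},{"offset": [0,0,0],"turn": [0,0,0]},{"offset": [0,0,0],"turn": [0,0,0]},{"offset": [0,0,0],"turn": [0,0,0]},{"offset": [0,0,0],"turn": [0,0,0]},{"offset": [0,0,0],"turn": [0,0,0]},{"offset": [0,0,0],"turn": [0,0,0]}], claw=1)

```text
clock: 14.75
tool_pos: [503.8, -349.9, 196.8]
ee_rot: [0.74, 0.672, 0.0, 0.0]
ft_force: [-0.0, -0.1, -0.5]
finger_gap: 85.3
grasp_force: 0.0
```

Call:
play_rows(plan=[{"offset": [0,0,0.05],"turn": [0,0,0]},{"offset": [0,0,0.15],"turn": [0,0,0]},{"offset": [0,0,0.3],"turn": [0,0,0]},{"offset": [0,0,0.45],"turn": [0,0,0]},{"offset": [0,0,0.6],"turn": [0,0,0]},{"offset": [0,0,0.75],"turn": [0,0,0]},{"offset": [0,0,0.9],"turn": [0,0,0]},{"offset": [0,0,1],"turn": [0,0,0]}])

```text
clock: 15.55
tool_pos: [504.0, -350.1, 298.6]
ee_rot: [0.74, 0.672, 0.0, 0.001]
ft_force: [0.1, -0.4, -0.1]
finger_gap: 85.5
grasp_force: 0.0
```

Call:
play_rows(plan=[{"offset": [0.02,0.06,0],"turn": [0,0,0]},{"offset": [0.06,0.18,0],"turn": [0,0,0]},{"offset": [0.1,0.3,0],"turn": [0,0,0]},{"offset": [0.14,0.44,0],"turn": [0,0,0]},{"offset": [0.19,0.58,0],"turn": [0,0,0]},{"offset": [0.24,0.72,0],"turn": [0,0,0]},{"offset": [0.28,0.86,0],"turn": [0,0,0]},{"offset": [0.32,1,0],"turn": [0,0,0]}])

```text
clock: 16.35
tool_pos: [536.2, -248.5, 296.8]
ee_rot: [0.74, 0.673, 0.0, -0.0]
ft_force: [0.1, 0.5, -0.8]
finger_gap: 85.7
grasp_force: 0.0
```

Call:
play_rows(plan=[{"offset": [0.04,0.12,0],"turn": [0,0,0]},{"offset": [0.08,0.25,0],"turn": [0,0,0]},{"offset": [0.12,0.37,0],"turn": [0,0,0]},{"offset": [0.16,0.5,0],"turn": [0,0,0]},{"offset": [0.2,0.62,0],"turn": [0,0,0]},{"offset": [0.24,0.75,0],"turn": [0,0,0]},{"offset": [0.28,0.87,0],"turn": [0,0,0]},{"offset": [0.32,1,0],"turn": [0,0,0]}])

```text
clock: 17.15
tool_pos: [568.1, -149.0, 296.8]
ee_rot: [0.74, 0.672, -0.0, 0.0]
ft_force: [-0.4, -0.6, 0.4]
finger_gap: 85.2
grasp_force: 0.0
```

Call:
play_rows(plan=[{"offset": [0.04,0.14,0],"turn": [0,0,0]},{"offset": [0.09,0.28,0],"turn": [0,0,0]},{"offset": [0.14,0.42,0],"turn": [0,0,0]},{"offset": [0.18,0.56,0],"turn": [0,0,0]},{"offset": [0.23,0.7,0],"turn": [0,0,0]},{"offset": [0.28,0.84,0],"turn": [0,0,0]},{"offset": [0.32,0.95,0],"turn": [0,0,0]},{"offset": [0.33,1,0],"turn": [0,0,0]}])

```text
clock: 17.95
tool_pos: [601.3, -48.2, 296.6]
ee_rot: [0.74, 0.673, -0.0, -0.0]
ft_force: [0.1, 0.4, -0.8]
finger_gap: 85.5
grasp_force: 0.0
```

Run:
```python
from h import *
from scipy.spatial.transform import Rotation as Ro
np.set_printoptions(precision=2,suppress=True)
o=observe(); d=optics.capture("wrist"); cv2.imwrite("pics/w3.png",d["pixels"][:,:,::-1])
T=np.eye(4); T[:3,:3]=Ro.from_quat(o["ee_rot"]).as_matrix(); T[:3,3]=o["tool_pos"]
C=np.linalg.inv(T@d["mount"]); d["rvec"]=cv2.Rodrigues(C[:3,:3])[0]; d["tvec"]=C[:3,3]
print(o["tool_pos"],o["q"],T[:3,1])
p=blob(d,(15,120,90),(28,255,255),(0,0,640,400)); print("rect",rect(p)); print(cast(d,rect(p),235))
t=optics.capture("top"); u=circ(blob(t,(0,0,190),(180,60,255),(450,205,505,262))); print("bottle cap",u,cast(t,u,235))
```

```text
[601.26 -48.24 296.61] [-0.57  0.3   0.73  1.45 -0.2   1.47  0.07] [ 1.   -0.09 -0.  ]
rect [[313. 143.]
 [391. 143.]
 [391. 287.]
 [313. 287.]]
[[ 598.14    6.81  235.  ]
 [ 650.35    1.99  235.  ]
 [ 647.98 -112.42  235.  ]
 [ 586.04 -106.45  235.  ]]
bottle cap [498.55 223.83] [[ 505.21 -350.03  235.  ]]
```

View pics/w3.png

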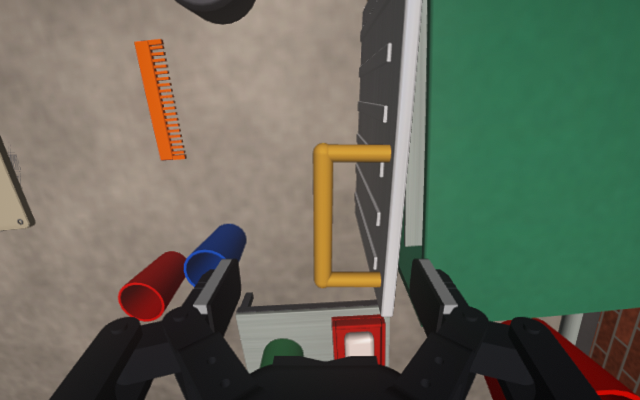

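The wrist view shows the bar vertical at columns 313–331, rows 143–287. The tool is already aligned with it, the finger midline is at about column 325, and the bar centre is near (600,-50). The bottle cap stands at (505,-350) on the rack. I'll half-close the fingers so they fit the 38 mm gap, then go down.

Call:
play_rows(plan=[{"offset": [-0.01,-0.02,0],"turn": [0,0,0]},{"offset": [-0.01,-0.02,0],"turn": [0,0,0]},{"offset": [-0.01,-0.02,0],"turn": [0,0,0]},{"offset": [-0.01,-0.02,0],"turn": [0,0,0]},{"offset": [-0.01,-0.02,-0.06],"turn": [0,0,0]},{"offset": [-0.01,-0.02,-0.15],"turn": [0,0,0]},{"offset": [-0.01,-0.02,-0.25],"turn": [0,0,0]},{"offset": [-0.01,-0.02,-0.3],"turn": [0,0,0]}], claw=0.45, newtons=20)

```text
clock: 18.85
tool_pos: [599.2, -51.8, 265.1]
ee_rot: [0.74, 0.672, -0.001, -0.001]
ft_force: [0.3, 0.2, -0.4]
finger_gap: 38.1
grasp_force: 0.0
```

Run:
```python
import numpy as np
h=np.array([672.2,129]); 
pos=lambda t: h+185*np.array([-np.sin(t),-np.cos(t)])+55*np.array([-np.cos(t),np.sin(t)])
t=0.094; 
for k in range(6):
    p0=pos(t); print("call",k,t,p0.round(1))
    for i in range(1,9):
        a=0.36*i/8; print((pos(t+a)-p0).round(1)/100, round(-a/(np.pi/2),3))
    t+=0.36
    if k==3: break
```

```text
call 0 0.094 [600.1 -50. ]
[-0.08   0.034] -0.029
[-0.158  0.072] -0.057
[-0.234  0.113] -0.086
[-0.309  0.158] -0.115
[-0.381  0.206] -0.143
[-0.451  0.257] -0.172
[-0.519  0.312] -0.201
[-0.584  0.369] -0.229
call 1 0.45399999999999996 [541.6 -13.1]
[-0.063  0.06 ] -0.029
[-0.122  0.123] -0.057
[-0.179  0.189] -0.086
[-0.233  0.257] -0.115
[-0.284  0.327] -0.143
[-0.332  0.4  ] -0.172
[-0.376  0.474] -0.201
[-0.417  0.551] -0.229
call 2 0.814 [499.9  42. ]
[-0.037  0.078] -0.029
[-0.071  0.158] -0.057
[-0.101  0.24 ] -0.086
[-0.128  0.322] -0.115
[-0.151  0.406] -0.143
[-0.17   0.491] -0.172
[-0.185  0.577] -0.201
[-0.196  0.663] -0.229
call 3 1.174 [480.3 108.2]
[-0.007  0.087] -0.029
[-0.011  0.173] -0.057
[-0.01  0.26] -0.086
[-0.006  0.347] -0.115
[0.002 0.433] -0.143
[0.014 0.519] -0.172
[0.03  0.605] -0.201
[0.05  0.689] -0.229
```

Call:
play_rows(plan=[{"offset": [0,0,-0.06],"turn": [0,0,0]},{"offset": [0,0,-0.12],"turn": [0,0,0]},{"offset": [0,0,-0.19],"turn": [0,0,0]},{"offset": [0,0,-0.26],"turn": [0,0,0]},{"offset": [0,0,-0.33],"turn": [0,0,0]},{"offset": [0,0,-0.4],"turn": [0,0,0]},{"offset": [0,0,-0.46],"turn": [0,0,0]},{"offset": [0,0,-0.5],"turn": [0,0,0]}])

```text
clock: 19.65
tool_pos: [599.6, -51.9, 216.2]
ee_rot: [0.74, 0.672, -0.0, -0.0]
ft_force: [0.5, -0.4, 0.4]
finger_gap: 38.4
grasp_force: 0.0
```

Call:
play_rows(plan=[{"offset": [0,0,0],"turn": [0,0,0]},{"offset": [0,0,0],"turn": [0,0,0]},{"offset": [0,0,0],"turn": [0,0,0]},{"offset": [0,0,0],"turn": [0,0,0]},{"offset": [0,0,0],"turn": [0,0,0]},{"offset": [0,0,0],"turn": [0,0,0]},{"offset": [0,0,0],"turn": [0,0,0]},{"offset": [0,0,0],"turn": [0,0,0]}], claw=0, newtons=20)

```text
clock: 20.45
tool_pos: [599.8, -52.0, 216.9]
ee_rot: [0.74, 0.672, 0.0, 0.0]
ft_force: [-0.1, -0.4, -0.5]
finger_gap: 13.1
grasp_force: 20.2
```

The bar is gripped at 13 mm. I'll swing the first part of the arc.

Call:
play_rows(plan=[{"offset": [-0.08,0.034,0],"turn": [0,0,-0.029]},{"offset": [-0.158,0.072,0],"turn": [0,0,-0.057]},{"offset": [-0.234,0.113,0],"turn": [0,0,-0.086]},{"offset": [-0.309,0.158,0],"turn": [0,0,-0.115]},{"offset": [-0.381,0.206,0],"turn": [0,0,-0.143]},{"offset": [-0.451,0.257,0],"turn": [0,0,-0.172]},{"offset": [-0.519,0.312,0],"turn": [0,0,-0.201]},{"offset": [-0.584,0.369,0],"turn": [0,0,-0.229]}])

```text
clock: 21.25
tool_pos: [541.1, -14.9, 216.9]
ee_rot: [0.849, 0.528, 0.0, 0.0]
ft_force: [0.6, -0.6, -1.0]
finger_gap: 13.1
grasp_force: 20.2
```

Forces are low. On with the arc.

Call:
play_rows(plan=[{"offset": [-0.063,0.06,0],"turn": [0,0,-0.029]},{"offset": [-0.122,0.123,0],"turn": [0,0,-0.057]},{"offset": [-0.179,0.189,0],"turn": [0,0,-0.086]},{"offset": [-0.233,0.257,0],"turn": [0,0,-0.115]},{"offset": [-0.284,0.327,0],"turn": [0,0,-0.143]},{"offset": [-0.332,0.4,0],"turn": [0,0,-0.172]},{"offset": [-0.376,0.474,0],"turn": [0,0,-0.201]},{"offset": [-0.417,0.551,0],"turn": [0,0,-0.229]}])

```text
clock: 22.05
tool_pos: [499.4, 40.3, 216.9]
ee_rot: [0.93, 0.368, 0.0, -0.0]
ft_force: [0.9, 0.2, -3.2]
finger_gap: 13.3
grasp_force: 20.2
```

Call:
play_rows(plan=[{"offset": [-0.037,0.078,0],"turn": [0,0,-0.029]},{"offset": [-0.071,0.158,0],"turn": [0,0,-0.057]},{"offset": [-0.101,0.24,0],"turn": [0,0,-0.086]},{"offset": [-0.128,0.322,0],"turn": [0,0,-0.115]},{"offset": [-0.151,0.406,0],"turn": [0,0,-0.143]},{"offset": [-0.17,0.491,0],"turn": [0,0,-0.172]},{"offset": [-0.185,0.577,0],"turn": [0,0,-0.201]},{"offset": [-0.196,0.663,0],"turn": [0,0,-0.229]}])

```text
clock: 22.85
tool_pos: [479.7, 106.7, 216.9]
ee_rot: [0.981, 0.196, -0.0, -0.0]
ft_force: [-0.1, -1.1, -1.5]
finger_gap: 13.3
grasp_force: 20.3
```

Run:
```python
from h import *
np.set_printoptions(precision=2,suppress=True)
o=observe(); print(o["tool_pos"],o["q"],o["ft_force"],o["finger_gap"])
d=optics.capture("top"); cv2.imwrite("pics/t4.png",cv2.resize(d["pixels"][110:310,200:460,::-1],None,fx=3,fy=3))
```

```text
[479.72 106.67 216.87] [-0.97  0.03  0.68  1.86 -0.02  1.27 -1.46] [-0.06 -1.1  -1.48] 13.28003775924281
```

View pics/t4.png

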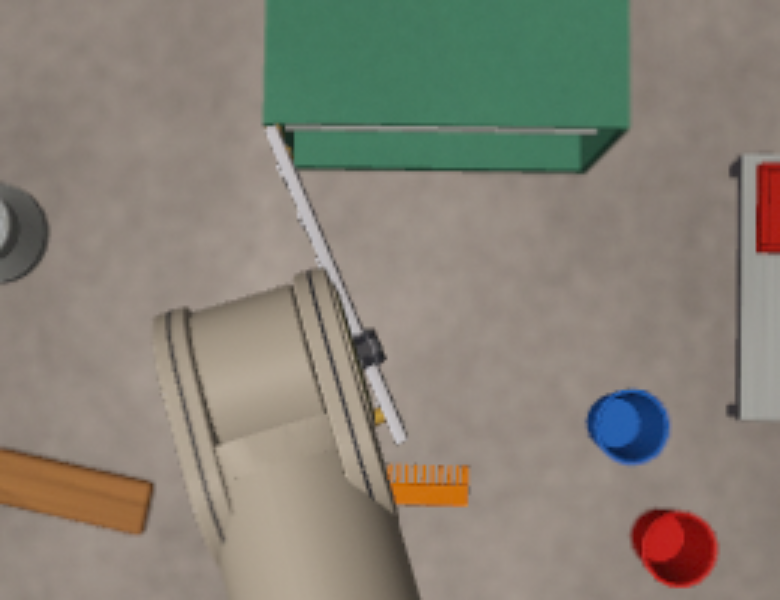

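The top view shows the door swung to about 1.17 rad (crop line 272,130 to 400,440), nothing disturbed and the cup clear. The arm hides the weight. I'll continue to about 1.49, then creep.

Call:
play_rows(plan=[{"offset": [-0.007,0.087,0],"turn": [0,0,-0.029]},{"offset": [-0.011,0.173,0],"turn": [0,0,-0.057]},{"offset": [-0.01,0.26,0],"turn": [0,0,-0.086]},{"offset": [-0.006,0.347,0],"turn": [0,0,-0.115]},{"offset": [0.002,0.433,0],"turn": [0,0,-0.143]},{"offset": [0.01,0.49,0],"turn": [0,0,-0.162]},{"offset": [0.018,0.535,0],"turn": [0,0,-0.177]},{"offset": [0.022,0.56,0],"turn": [0,0,-0.186]}])

```text
clock: 23.7
tool_pos: [481.8, 162.9, 216.8]
ee_rot: [0.999, 0.052, -0.001, -0.0]
ft_force: [-5.9, 0.1, 2.5]
finger_gap: 13.0
grasp_force: 20.5
```

Run:
```python
import numpy as np
pos=lambda t: 185*np.array([-np.sin(t),-np.cos(t)])+55*np.array([-np.cos(t),np.sin(t)])
t=1.174+0.186*np.pi/2; print(t)
for a in (0.01,0.02,0.03,0.04,0.05,.06,.08): print(a,((pos(t+a)-pos(t))/100).round(3), round(-a/(np.pi/2),4))
```

```text
1.4661681167838507
0.01 [0.004 0.019] -0.0064
0.02 [0.007 0.038] -0.0127
0.03 [0.011 0.057] -0.0191
0.04 [0.016 0.076] -0.0255
0.05 [0.02  0.094] -0.0318
0.06 [0.025 0.113] -0.0382
0.08 [0.034 0.15 ] -0.0509
```

Call:
play_rows(plan=[{"offset": [0.002,0.009,0],"turn": [0,0,-0.003]},{"offset": [0.004,0.019,0],"turn": [0,0,-0.006]},{"offset": [0.005,0.028,0],"turn": [0,0,-0.01]},{"offset": [0.007,0.038,0],"turn": [0,0,-0.013]},{"offset": [0.009,0.047,0],"turn": [0,0,-0.016]},{"offset": [0.011,0.057,0],"turn": [0,0,-0.019]},{"offset": [0.013,0.067,0],"turn": [0,0,-0.022]},{"offset": [0.016,0.076,0],"turn": [0,0,-0.025]}])

```text
clock: 24.5
tool_pos: [483.3, 170.1, 216.8]
ee_rot: [0.999, 0.032, -0.001, -0.0]
ft_force: [-6.6, -0.0, 2.1]
finger_gap: 13.2
grasp_force: 20.5
```

Call:
play_rows(plan=[{"offset": [0.001,0.005,0],"turn": [0,0,-0.002]},{"offset": [0.002,0.009,0],"turn": [0,0,-0.003]},{"offset": [0.003,0.014,0],"turn": [0,0,-0.005]},{"offset": [0.004,0.019,0],"turn": [0,0,-0.006]},{"offset": [0.005,0.024,0],"turn": [0,0,-0.008]},{"offset": [0.006,0.029,0],"turn": [0,0,-0.01]},{"offset": [0.007,0.034,0],"turn": [0,0,-0.011]},{"offset": [0.008,0.038,0],"turn": [0,0,-0.013]}])

```text
clock: 25.3
tool_pos: [484.2, 173.9, 216.8]
ee_rot: [1.0, 0.022, -0.001, -0.0]
ft_force: [-5.3, 0.4, 2.1]
finger_gap: 13.0
grasp_force: 20.5
```

Call:
play_rows(plan=[{"offset": [0.001,0.005,0],"turn": [0,0,-0.002]},{"offset": [0.002,0.009,0],"turn": [0,0,-0.003]},{"offset": [0.003,0.014,0],"turn": [0,0,-0.005]},{"offset": [0.004,0.019,0],"turn": [0,0,-0.006]},{"offset": [0.005,0.024,0],"turn": [0,0,-0.008]},{"offset": [0.006,0.029,0],"turn": [0,0,-0.01]},{"offset": [0.007,0.034,0],"turn": [0,0,-0.011]},{"offset": [0.008,0.038,0],"turn": [0,0,-0.013]}])

```text
clock: 26.1
tool_pos: [485.1, 177.7, 216.8]
ee_rot: [1.0, 0.012, -0.0, -0.0]
ft_force: [-5.1, 1.9, 1.5]
finger_gap: 12.7
grasp_force: 20.5
```

Call:
play_rows(plan=[{"offset": [0.001,0.003,0],"turn": [0,0,-0.001]},{"offset": [0.001,0.005,0],"turn": [0,0,-0.002]},{"offset": [0.002,0.007,0],"turn": [0,0,-0.002]},{"offset": [0.002,0.01,0],"turn": [0,0,-0.003]},{"offset": [0.003,0.012,0],"turn": [0,0,-0.004]},{"offset": [0.003,0.014,0],"turn": [0,0,-0.005]},{"offset": [0.004,0.017,0],"turn": [0,0,-0.006]},{"offset": [0.004,0.019,0],"turn": [0,0,-0.006]}])

```text
clock: 26.9
tool_pos: [485.7, 179.6, 216.8]
ee_rot: [1.0, 0.007, -0.0, -0.0]
ft_force: [-4.1, 1.3, 0.1]
finger_gap: 13.1
grasp_force: 20.5
```

Run:
```python
from h import *
o=observe(); print(o["tool_pos"],o["ft_force"],o["moment"])
d=optics.capture("side"); cv2.imwrite("pics/s5.png",cv2.resize(d["pixels"][180:340,220:440,::-1],None,fx=3.5,fy=3.5))
```

```text
[485.66939526 179.55836416 216.84322654] [-4.14413412  1.32211055  0.12422059] [ 0.27371499  1.01719468 -0.00921634]
```

View pics/s5.png

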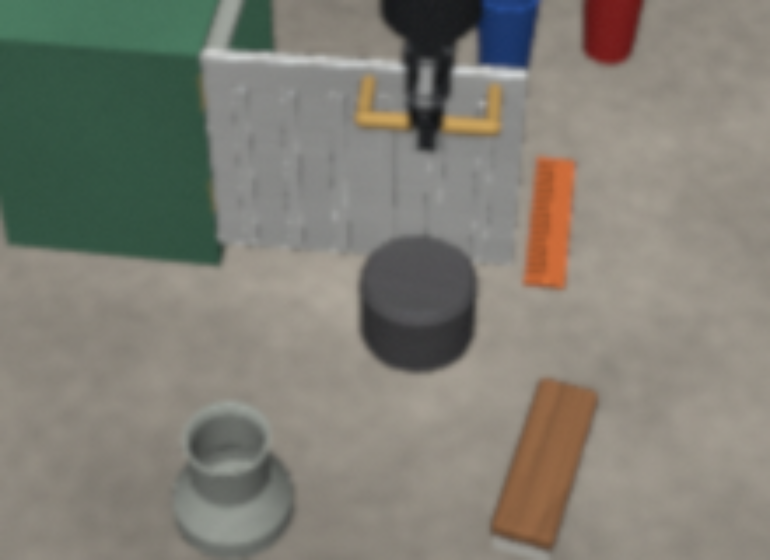

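The side view shows the door face (crop 360,160) practically at the weight (418,300), with the fingers on the bar (427,125). No contact force yet, so I'll keep creeping.

Call:
play_rows(plan=[{"offset": [0.001,0.003,0],"turn": [0,0,-0.001]},{"offset": [0.001,0.005,0],"turn": [0,0,-0.002]},{"offset": [0.002,0.007,0],"turn": [0,0,-0.002]},{"offset": [0.002,0.01,0],"turn": [0,0,-0.003]},{"offset": [0.003,0.012,0],"turn": [0,0,-0.004]},{"offset": [0.003,0.014,0],"turn": [0,0,-0.005]},{"offset": [0.004,0.017,0],"turn": [0,0,-0.006]},{"offset": [0.004,0.019,0],"turn": [0,0,-0.006]}])

```text
clock: 27.75
tool_pos: [486.2, 181.5, 216.8]
ee_rot: [1.0, 0.002, -0.0, -0.0]
ft_force: [-4.6, 1.6, 1.0]
finger_gap: 13.6
grasp_force: 20.5
```

Call:
play_rows(plan=[{"offset": [0.001,0.003,0],"turn": [0,0,-0.001]},{"offset": [0.001,0.005,0],"turn": [0,0,-0.002]},{"offset": [0.002,0.007,0],"turn": [0,0,-0.002]},{"offset": [0.002,0.01,0],"turn": [0,0,-0.003]},{"offset": [0.003,0.012,0],"turn": [0,0,-0.004]},{"offset": [0.003,0.014,0],"turn": [0,0,-0.005]},{"offset": [0.004,0.017,0],"turn": [0,0,-0.006]},{"offset": [0.004,0.019,0],"turn": [0,0,-0.006]}])

```text
clock: 28.55
tool_pos: [486.3, 181.9, 216.8]
ee_rot: [1.0, -0.003, -0.001, 0.001]
ft_force: [-8.3, -4.8, 4.4]
finger_gap: 13.3
grasp_force: 21.1
```

Run:
```python
from h import *
o=observe(); print(o["tool_pos"],o["ft_force"],o["moment"])
d=optics.capture("side"); a=cv2.imread("pics/side0.png")[:,:,::-1]
for p in (a,d["pixels"]):
    c=blob({"pixels":np.ascontiguousarray(p)},(0,0,20),(180,90,75),(315,240,365,292)); print(cv2.contourArea(c),cv2.boundingRect(c),cv2.moments(c)["m10"]/cv2.contourArea(c),cv2.moments(c)["m01"]/cv2.contourArea(c))
```

```text
[486.32364539 181.85273347 216.79780942] [-8.26961218 -4.83729148  4.4444066 ] [-1.01498848  1.68613267  0.14355418]
364.5 (324, 258, 31, 28) 338.9268404206676 276.21079103795154
360.5 (324, 258, 31, 28) 338.959315765141 276.26583448913544
```

That's contact: Fy jumped by about -6 N, the arm stalled 1.5 mm short, and the weight's pixels haven't changed. One slight press and a hold, then open and rise.

Call:
play_rows(plan=[{"offset": [0,0.005,0],"turn": [0,0,0]},{"offset": [0,0.01,0],"turn": [0,0,0]},{"offset": [0,0.01,0],"turn": [0,0,0]},{"offset": [0,0.01,0],"turn": [0,0,0]},{"offset": [0,0.01,0],"turn": [0,0,0]},{"offset": [0,0.01,0],"turn": [0,0,0]},{"offset": [0,0.01,0],"turn": [0,0,0]},{"offset": [0,0.01,0],"turn": [0,0,0]}])

```text
clock: 29.4
tool_pos: [486.3, 181.9, 216.8]
ee_rot: [1.0, -0.003, -0.001, 0.001]
ft_force: [-9.0, -8.7, 7.3]
finger_gap: 13.3
grasp_force: 21.2
```

Call:
play_rows(plan=[{"offset": [0,0,0],"turn": [0,0,0]},{"offset": [0,0,0],"turn": [0,0,0]},{"offset": [0,0,0],"turn": [0,0,0]},{"offset": [0,0,0],"turn": [0,0,0]},{"offset": [0,0,0],"turn": [0,0,0]},{"offset": [0,0,0],"turn": [0,0,0]},{"offset": [0,0,0],"turn": [0,0,0]},{"offset": [0,0,0],"turn": [0,0,0]}], claw=0.45)

```text
clock: 30.2
tool_pos: [486.7, 184.3, 216.8]
ee_rot: [1.0, -0.002, 0.0, 0.0]
ft_force: [0.1, 0.0, 0.5]
finger_gap: 38.8
grasp_force: 0.0
```

Call:
play_rows(plan=[{"offset": [0,0,0.06],"turn": [0,0,0]},{"offset": [0,0,0.15],"turn": [0,0,0]},{"offset": [0,0,0.28],"turn": [0,0,0]},{"offset": [0,0,0.42],"turn": [0,0,0]},{"offset": [0,0,0.58],"turn": [0,0,0]},{"offset": [0,0,0.74],"turn": [0,0,0]},{"offset": [0,0,0.9],"turn": [0,0,0]},{"offset": [0,0,1],"turn": [0,0,0]}])

```text
clock: 31.0
tool_pos: [487.1, 184.4, 319.1]
ee_rot: [1.0, -0.002, 0.001, -0.001]
ft_force: [0.4, 0.6, 1.0]
finger_gap: 38.3
grasp_force: 0.0
```

Call:
play_rows(plan=[{"offset": [0,0.1,0.05],"turn": [0,0,0]},{"offset": [0,0.25,0.1],"turn": [0,0,0]},{"offset": [0,0.4,0.15],"turn": [0,0,0]},{"offset": [0,0.6,0.2],"turn": [0,0,0]},{"offset": [0,0.8,0.2],"turn": [0,0,0]},{"offset": [0,0.95,0.2],"turn": [0,0,0]},{"offset": [0,1,0.2],"turn": [0,0,0]},{"offset": [0,1,0.2],"turn": [0,0,0]}])

```text
clock: 31.8
tool_pos: [486.5, 284.9, 336.2]
ee_rot: [1.0, -0.002, -0.0, 0.001]
ft_force: [0.4, -0.9, -0.3]
finger_gap: 38.4
grasp_force: 0.0
```

Call:
play_rows(plan=[{"offset": [0,0,0],"turn": [0,0,0]},{"offset": [0,0,0],"turn": [0,0,0]},{"offset": [0,0,0],"turn": [0,0,0]},{"offset": [0,0,0],"turn": [0,0,0]},{"offset": [0,0,0],"turn": [0,0,0]},{"offset": [0,0,0],"turn": [0,0,0]},{"offset": [0,0,0],"turn": [0,0,0]},{"offset": [0,0,0],"turn": [0,0,0]}])

```text
clock: 32.6
tool_pos: [486.7, 284.3, 336.8]
ee_rot: [1.0, -0.002, -0.0, 0.0]
ft_force: [0.7, -0.3, -0.7]
finger_gap: 38.5
grasp_force: 0.0
```

Run:
```python
from h import *
o=observe(); print(o["tool_pos"],o["ft_force"],abs(o["joint_vel"]).max())
d=optics.capture("side"); cv2.imwrite("pics/s6.png",cv2.resize(d["pixels"][100:350,210:460,::-1],None,fx=2.4,fy=2.4))
c=blob(d,(0,0,20),(180,90,75),(315,240,365,292)); print(cv2.boundingRect(c))
```

```text
[486.67137157 284.25812514 336.83535789] [ 0.67541945 -0.26188427 -0.74588738] 0.0029033537958038625
(324, 261, 31, 25)
```

View pics/s6.png

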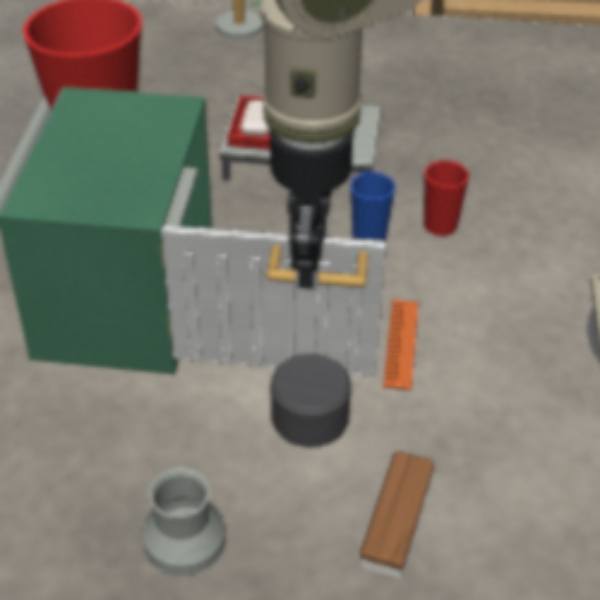

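The door stands open against the weight (crop 310,400). The weight's lower edge is unchanged, and the cup, comb, brush and lota look untouched. The arm is clear of everything. It hides the bottle in this view, but I measured it standing on the rack earlier, so I'll hand in.

```bash
python3 -c "
from bench import order; print(order.close_job())"
```

```text
the job is handed in; nothing more can be done
None
```

I set the bottle upright on the free part of the rack, swung the door open by its pull until it touched the weight without shifting it, and handed the job in; the hand-in returned no verdict.

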